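# Unsnap the cover of a vial carrier and lay it on the mat

### The job

Open the vial carrier: press in the orange snap tab on the side of its white cover, just far enough that its head can pass the steel gate (too little or too far and it stays caught), and keep it so while you lift the cover straight up off the carrier; then lay the cover gently, right way up, in the middle of the blue mat and let go. The tab is thin plastic: squeeze it no harder than 20 N, and when you feel it still caught ease off instead of tugging, or it tears. Leave the vials standing in the carrier and do not disturb the other things on the bench.

Things in the scene. Friction and masses are not known exactly. Their poses are not given: they have to be found in the camera images.
- carrier: Grey vial carrier, fixed. Origin on the bench under the centre of its vial block. Foot plate 93 x 140 x 12 mm (x -60 to +33, y +-70 mm); on it a block 30 x 94 x 20 mm (top 32 mm over the bench) with three square wells along y, where vials stand. Its -x side, with gate and tab, roughly faces the robot.
- gate (a point): Nominal centre of the window in the dark steel gate plate on the foot plate: (-35.25, 0, 24.5) mm in the carrier's frame, level with the plate's top. The true window is set up to 2.5 mm off along x, differently each time, and is not measured. Window 15.5 x 30 mm, plate 29 x 46 x 3.5 mm. Keep fingers above the plate.
- cover: White box-shaped cover, blue panel on top, open below, 38 x 102 x 54 mm, walls 3 mm, 0.12 to 0.21 kg. Origin: centre of its lower edge (x +-19, y +-51, z 0 to 54 mm), which rests on the foot plate, over block and vials with 1 mm play. It must rise 46 mm to clear the vials. Rear wall (x +19 mm) rigid, flat. A ledge at the top front (x to -37.5, z 45 to 52 mm) carries the tab.
- tab: Orange flexible snap tab on the cover's -x side, 24 mm wide; origin on its bending line at the top, (-35, 0, 48) mm in the cover's frame, same axes when relaxed. Pressing its rib towards the cover swings its lower end inward. More than 20 N of finger force breaks it, so does more than 15 N between it and the gate.
- tab_rib (a point): Outermost line of the tab's round rib (26 mm long in y, radius 3 mm), where it is pressed: (-43.5, 0, 25) mm in the cover's frame when relaxed. It yields about 0.29 mm per N (the head 0.53 mm per N), to a stop near 19 N.
- tab_head (a point): Centre of the head's top, (-40.5, 0, 6.5) mm in the cover's frame when relaxed. The head, 13 mm long in x, lies 2.5 mm below the gate plate. Pressed too little its outer barb catches under the plate, too far its inner barb does, within 4 mm of lifting. It passes within a band about 4 N wide, whose middle lies between 4 and 16 N, different each time.
- pinch (a point): Point of the cover midway between rib and rear wall, (-12.25, 0, 25) mm in its frame. A pinch across the cover along its x, one finger on the rib, one on the rear wall, spans 62.5 mm (tab relaxed) and is centred here; off centre, one finger pushes the cover sideways.
- mat: Blue mat, 160 x 190 x 3 mm (x, y, z), fixed on the bench; origin at the centre of its underside. Mat and carrier may lie on either side.
- vial1: Small screw-capped bottle, 22 mm diameter, 46 mm tall, standing in a well of the carrier under the cover; origin at the centre of its foot. Red cap.
- vial2: Small screw-capped bottle, 22 mm diameter, 46 mm tall, standing in a well of the carrier under the cover; origin at the centre of its foot. Red cap.
- vial3: Small screw-capped bottle, 22 mm diameter, 46 mm tall, standing in a well of the carrier under the cover; origin at the centre of its foot. Green cap.
- timer: White bench timer, 69 x 69 x 19 mm, origin under its centre. Bystander; leave it alone.
- bottle_yellow: White bottle with yellow cap, 26 mm diameter, 68 mm tall, origin at its foot. Bystander; leave it alone.
- bottle_teal: White bottle with teal cap, 26 mm diameter, 58 mm tall, origin at its foot. Bystander; leave it alone.
- marker: White marker pen with blue cap, 136 mm long, 15 mm thick, lying; origin under its centre. Bystander; leave it alone.
Things that resemble listed ones, but are neither listed nor needed, are in the scene too. There is more than one size of the cover; the one meant has the size given above.

How it is judged:
By the outcome, as a careful person would: the job done as asked, in the order asked, and still so for the second after the job is handed in, with the robot touching nothing.
It also fails if it takes over 61 s, if anything falls off the work surface, if the arm or the gripper's body presses on something with over 40 N, if the wrist force passes 120 N, or if a joint passes its speed limit or range.

### The arm

A 7-joint arm with a two-finger parallel gripper is mounted at the origin on a cart in front of the work surface, level with it; the furniture and walls round the work are solid. World frame = base frame: x ahead of the robot, y to its left, z up, the work surface at z = 0. Lengths are in m, angles in rad, forces in N, time in s.
With the tool pointing down it reaches from about 0.425 to 0.875 m from the base axis. Payload 4.7 kg.
Tool frame: the origin (TCP) lies midway between the tips of the shut fingers; the grasp point (between the pads) lies 19 mm behind it; z points along the fingers, y is the line along which they close (so a half turn about z gives the same grasp; the last joint's range is limited). The gripper opens to 87 mm and grips with 3 to 60 N. Pads are 19 mm wide; open, the fingers measure 117 mm over their backs; the gripper's body (75 mm by 190 mm) begins 51 mm behind the grasp point.
Start: joints at [-1.29, 0.321, -0.07, 1.45, 0.023, 1.371, -0.057], TCP at [0.171, 0.627, 0.223] pointing down, gripper open.
Joint ranges: [-2.86, 2.86], [-0.3, 2.09], [-1.38, 1.24], [0.06, 2.45], [-1.56, 4.7], [0.09, 2.05], [-2.69, 2.69]. Speed limits (rad/s): [2.57, 2.57, 3.14, 3.14, 3.14, 3.14, 3.14].

### API

Orientations are given as a rotation vector (axis times angle).
In Python, from bench import ctrl gives the robot as it stands. The module is installed in compiled form; this text tells all that it offers.
- The arm moves only by the shell command python3 -m handwheel 'ROWS' [FORCE]. ROWS is JSON, a list of rows, each a list of 7 numbers: the finger opening in m, from 0 to 0.087, then the shift along the tool's x, y, z in m, then the turn, a rotation vector about the tool's x, y, z in degrees. A call has 1 to 12 rows; each row shifts and turns the commanded pose from where the row before left it, along the tool's axes as they then stand; what a row does not reach is not made up. A row lasts 1/8 s, in which the tool goes at most 62.5 mm and 10.7 degrees, less where a joint would pass 70% of its speed; a pose out of reach is approached as far as the arm can. A call is refused whole if a number of a shift passes 0.0625 or a number of a turn 10.7, either way. A call with a gripper value outside its range is refused whole. The fingers move at their own pace and stop on an object; FORCE is the grip in N (left out, the last holds). Time passes only in rows, so rows that do not move let the fingers close. It gives the time, the measured TCP pose, the force, the opening and the grip force at its end, in the units of the state.
- ctrl.get_state(): the state, without advancing time (a new reading comes with each control period).
- ctrl.get_image(name): name is "side" or "top" or "wrist"; returns (picture, depth): 420x560x3 uint8, blue, green, red; 420x560 float32, m along the optical axis (not along the pixel's ray), 0 where there is no reading.
- ctrl.camera_info(name): a dict with "intrinsics" (3x3 intrinsics, pixels), "D" ([k1, k2, p1, p2, k3] as OpenCV has them; the pictures are not rectified), "R" (3x3) and "t" (3): a world point X has camera coordinates R X + t. Camera axes: x right, y down, z forward; pixel columns grow to the right and rows downward; lengths in m; the calibration is good to about 2 mm. A picture is of the moment at which its call begins: read the wrist's pose just before it. camera_info takes no time and is no camera call; for the wrist camera it gives the pose at the moment of the call.
- ctrl.close_job(): hands the job in; it is judged then, once.
The state is a dict: "time": time; "joint_positions": joint angles; "qd": joint speeds; "joint_torque": joint torques, N m; "position": TCP position; "tool_rot": TCP orientation; "ft_force": force on the tool from outside, world axes, zero at the start; "torque": the same for the moment, N m; "grip_width": opening from 0.0 (shut) to 1.0 (fully open); "grip_force": force on a finger pad.
Only numpy, scipy, OpenCV 4.12 (cv2) and the standard library are available. Lean on these libraries where they do the work, as an engineer would, in place of code of your own. Each camera call takes 0.05 s, during which the arm holds its last target. There are 200 camera calls.

## Working session

There is one attempt and no reset: what is moved stays moved. The work goes in short steps, Python scripts to look and compute and a shell command to move; the robot and the scene stay as the last step left them, time stands still between calls to the robot, and variables do not carry over. Pictures are saved under pics/ and viewed, at most 10 in all, crops included, and the job is handed in when it is done.

```bash
mkdir -p pics
cat > h.py <<'E'
import numpy as np,cv2
from bench import ctrl
def shot(n,f):
    i=ctrl.camera_info(n); im,d=ctrl.get_image(n)
    cv2.imwrite(f'pics/{f}.png',im); np.savez(f'pics/{f}.npz',im=im,d=d,K=i['intrinsics'],D=i['D'],R=i['R'],t=i['t'])
def load(f): return np.load(f'pics/{f}.npz')
def ray(s,uv):
    p=cv2.undistortPoints(np.float64([[uv]]),s['K'],s['D'])[0,0]
    d=s['R'].T@np.r_[p,1]; return -s['R'].T@s['t'],d
def at(s,uv,z):
    c,d=ray(s,uv); return c+d*(z-c[2])/d[2]
def dep(s,uv):
    c,d=ray(s,uv); u,v=map(int,np.round(uv)); w=s['d'][v-1:v+2,u-1:u+2]; w=w[w>0]; return c+d*np.median(w)
def tri(a,ua,b,ub):
    c1,d1=ray(a,ua); c2,d2=ray(b,ub); A=np.c_[d1,-d2]; x=np.linalg.lstsq(A,c2-c1,rcond=None)[0]
    p,q=c1+d1*x[0],c2+d2*x[1]; return (p+q)/2,np.linalg.norm(p-q)
def proj(s,X):
    return cv2.projectPoints(np.float64(X).reshape(-1,3),cv2.Rodrigues(s['R'])[0],s['t'],s['K'],s['D'])[0][:,0]
E
python3 - <<'E'
from h import *
print(ctrl.get_state())
for n in('top','side','wrist'): shot(n,n+'0')
print(ctrl.camera_info('top')['t'],ctrl.camera_info('side')['t'])
a=[cv2.imread(f'pics/{n}0.png') for n in('top','side')]
E
```

```text
{'time': 0.0, 'joint_positions': array([-1.28991119,  0.32183315, -0.07011944,  1.45167693,  0.02261589,
        1.37077519, -0.05690596]), 'qd': array([ 0.00046323,  0.00122532,  0.00035948, -0.00026593, -0.00011499,
        0.00178227, -0.00133298]), 'joint_torque': array([ 2.30906617e-04, -4.91287136e+01, -4.03555473e-01, -3.12529814e+01,
       -6.38858811e-02,  4.35153174e-02,  1.77083025e-04]), 'position': array([0.17124861, 0.62646751, 0.22145422]), 'tool_rot': array([-4.17708438e-01, -3.11354461e+00,  2.98234597e-03]), 'ft_force': array([-0.55052586, -0.33142167, -0.31604743]), 'torque': array([ 0.02481417, -0.04126366, -0.01519158]), 'grip_force': 0.0, 'grip_width': 0.995107957070104}
[-0.0573472   0.62091184  1.31835149] [-0.55664059  0.21202202  1.26901479]
```

View pics/top0.png

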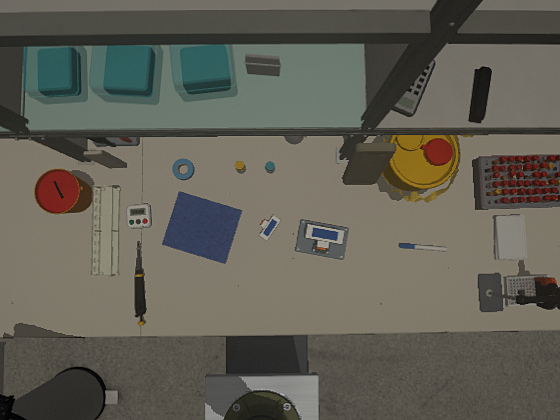

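View pics/side0.png

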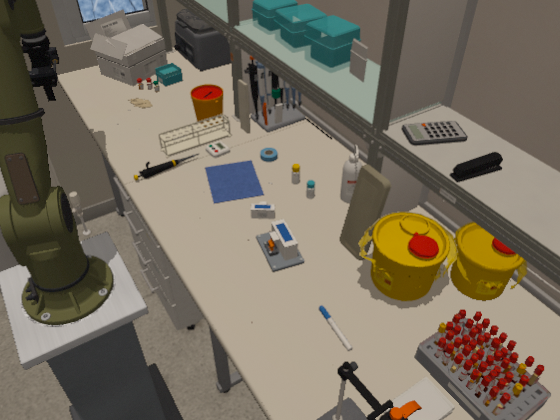

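Top view: the large cover sits on the grey carrier at (322,238), with its orange tab at (322,248). A smaller loose look-alike cover is at (270,226), and the mat is at (202,227). Side view: carrier (280,245), look-alike (262,210), mat (234,181). I choose the one on the carrier and check it in a crop.

Run:
```python
from h import *
t,s=load('top0'),load('side0')
a=cv2.resize(t['im'][205:270,255:360],(800,495),interpolation=3)[:, :]
b=cv2.resize(s['im'][195:275,240:320],(400,400),interpolation=3)
a=cv2.resize(t['im'][212:262,290:354],(400,312),interpolation=3)
c=np.zeros((400,800,3),np.uint8); c[:312,:400]=a; c[:,400:]=b
cv2.imwrite('pics/crop1.png',c)
print('carrier',dep(t,(322,237)),at(t,(322,240),0.01)); print('decoy',dep(t,(270,226)))
# mat by colour, at both views
for x,n in((t,'t'),(s,'s')):
    h=cv2.cvtColor(x['im'],cv2.COLOR_BGR2HSV); m=cv2.inRange(h,(105,90,50),(130,255,255))
    k=max(cv2.findContours(m,0,1)[0],key=cv2.contourArea); q=cv2.approxPolyDP(k,8,True)[:,0]; print(n,q.tolist())
    P=np.array([at(x,p,.003) for p in q]); print(P.round(4).tolist(), P.mean(0), [np.linalg.norm(P[i]-P[i-1]).round(4) for i in range(len(P))])
```

```text
carrier [ 0.53483798 -0.17111589  0.06802119] [ 0.52743855 -0.17674755  0.01      ]
decoy [ 0.56776195 -0.02944694  0.0368655 ]
t [[179, 192], [162, 243], [224, 262], [240, 210]]
[[0.6698, 0.2314, 0.003], [0.5241, 0.2789, 0.003], [0.4683, 0.1026, 0.003], [0.6161, 0.0564, 0.003]] [0.56957273 0.16732204 0.003     ] [np.float64(0.183), np.float64(0.1532), np.float64(0.185), np.float64(0.1548)]
s [[250, 161], [206, 168], [214, 202], [262, 194]]
[[0.663, 0.2231, 0.003], [0.5194, 0.2673, 0.003], [0.4646, 0.0978, 0.003], [0.6089, 0.0518, 0.003]] [0.56398578 0.16001025 0.003     ] [np.float64(0.1797), np.float64(0.1502), np.float64(0.1781), np.float64(0.1514)]
```

View pics/crop1.png

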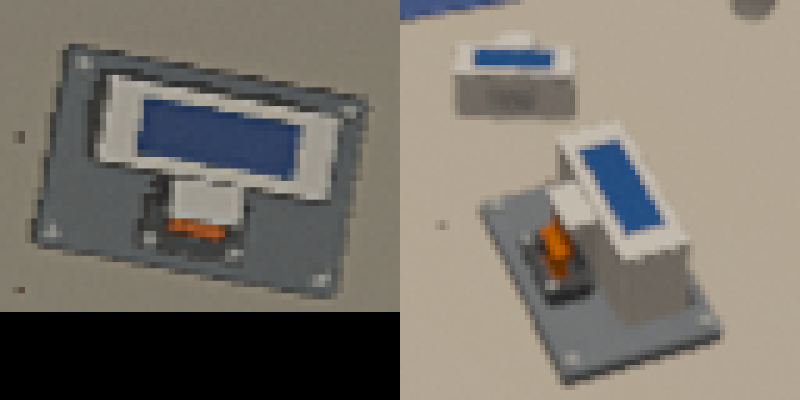

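The crop confirms it: the tall cover on the grey plate has the orange tab and dark gate facing the robot, while the other one is smaller and stands on the bench. I swing round along an arc, stopping over the mat to look with the wrist camera.

```bash
python3 -m handwheel '[[0.087,-0.06,-0.008,-0.005,0,0,5.7],[0.087,-0.06,-0.008,-0.005,0,0,5.7],[0.087,-0.06,-0.008,-0.005,0,0,5.7],[0.087,-0.06,-0.008,-0.005,0,0,5.7],[0.087,-0.06,-0.008,-0.005,0,0,5.7],[0.087,-0.06,-0.008,-0.005,0,0,5.7],[0.087,-0.06,-0.008,-0.005,0,0,5.7],[0.087,-0.06,-0.008,-0.005,0,0,5.7],[0.087,-0.06,-0.008,-0.005,0,0,5.7],[0.087,-0.06,-0.008,-0.005,0,0,5.7]]' 5
python3 - <<'E'
from h import *
shot('wrist','w1'); s=load('w1'); print(s['R'].round(3),(-s['R'].T@s['t']).round(4))
E
```

```text
time: 1.4
position: [0.5566, 0.1898, 0.2724]
tool_rot: [1.857, 2.534, -0.0]
ft_force: [1.1, 0.7, 0.8]
grip_width: 1.001
grip_force: 0.0
[[ 0.954  0.301  0.001]
 [ 0.291 -0.921  0.258]
 [ 0.078 -0.246 -0.966]] [0.5355 0.2579 0.4353]
```

View pics/w1.png

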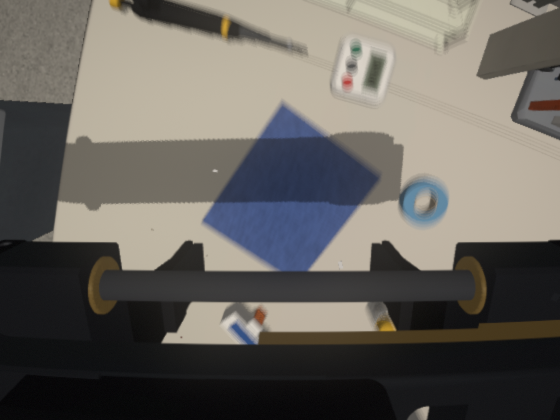

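Wrist view: the mat's corners are at (284,101), (380,178) and (203,221); the timer is at (362,70) and the look-alike cover at (240,328). I go on to the carrier and look from two places.

```bash
python3 -m handwheel '[[0.087,-0.06,-0.012,0.006,0,0,4],[0.087,-0.06,-0.012,0.006,0,0,4],[0.087,-0.06,-0.012,0.006,0,0,4],[0.087,-0.06,-0.012,0.006,0,0,4],[0.087,-0.06,-0.012,0.006,0,0,4],[0.087,-0.06,-0.012,0.006,0,0,4],[0.087,-0.06,-0.012,0.006,0,0,4],[0.087,0,0,0,0,0,0],[0.087,0,0,0,0,0,0],[0.087,0,0,0,0,0,0]]'
python3 - <<'E'
from h import *
w=load('w1'); c=[at(w,p,.003) for p in((284,101),(380,178),(203,221))]; print(np.round(c,4),(c[1]+c[2])/2)
shot('wrist','w2')
E
python3 -m handwheel '[[0.087,-0.06,0,0,0,0,0],[0.087,0,0,0,0,0,0],[0.087,0,0,0,0,0,0],[0.087,0,0,0,0,0,0]]'
python3 - <<'E'
from h import *
shot('wrist','w3')
a=cv2.resize(load('w2')['im'][:,60:500],(400,382));b=cv2.resize(load('w3')['im'][:,60:500],(400,382))
cv2.imwrite('pics/w23.png',np.hstack([a,b]))
E
```

```text
time: 2.7
position: [0.5156, -0.2284, 0.2304]
tool_rot: [-2.408, -2.017, -0.001]
ft_force: [0.4, 0.6, -0.7]
grip_width: 1.003
grip_force: 0.0
[[0.5253 0.28   0.003 ]
 [0.6735 0.2262 0.003 ]
 [0.4673 0.0996 0.003 ]] [0.5704109  0.16289313 0.003     ]
time: 3.25
position: [0.5049, -0.2876, 0.2304]
tool_rot: [-2.408, -2.016, -0.001]
ft_force: [1.0, 0.1, 0.3]
grip_width: 1.001
grip_force: 0.0
```

View pics/w23.png

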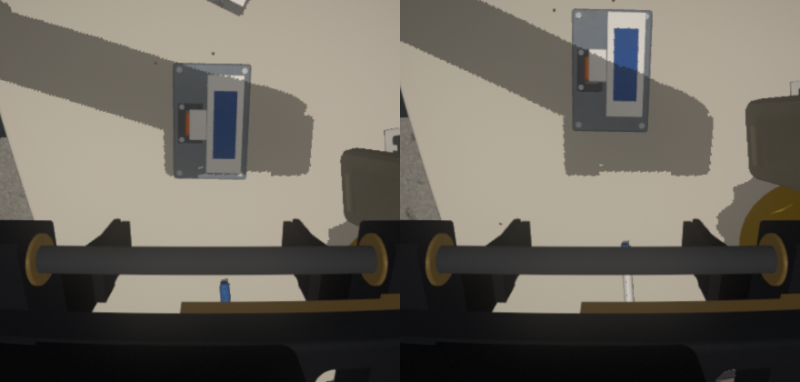

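Both views show the carrier: in w2 at about (233,121) of the left half, in w3 at (612,70) of the composite. I enlarge both.

Run:
```python
from h import *
a=load('w2')['im'][65:205,240:340];b=load('w3')['im'][5:145,240:340]
c=np.hstack([cv2.resize(i,(400,560),interpolation=3) for i in(a,b)])
c=np.clip(c.astype(float)*1.4,0,255).astype(np.uint8)
cv2.imwrite('pics/c23.png',c)
```

```text
(no output)
```

View pics/c23.png

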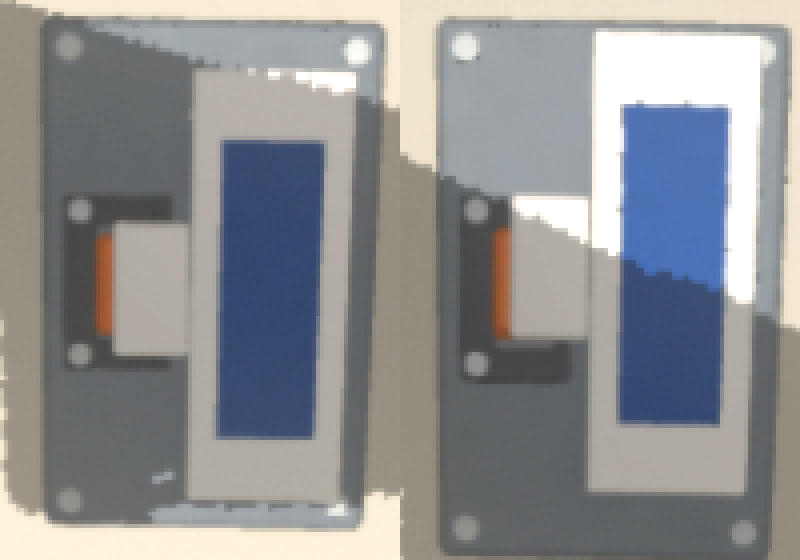

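Crop, left/right halves: blue panel corners (221,141) (326,141) (315,438) (216,438) / (622,105) (729,106) (720,424) (617,424); cover-top corners (194,69) (357,72) (340,500) (188,500) / (596,31) (764,37) (747,494) (588,491). The tab shows orange at (105,285) / (502,285).

Run:
```python
from h import *
a,b=load('w2'),load('w3')
L=[(221,141),(326,141),(315,438),(216,438),(194,69),(357,72),(340,500),(188,500)]
R=[(622,105),(729,106),(720,424),(617,424),(596,31),(764,37),(747,494),(588,491)]
f=lambda p,o,y:((p[0]-o+.5)/4+239.5,(p[1]+.5)/4+y-.5)
P=[]
for p,q in zip(L,R):
    X,e=tri(a,f(p,0,65),b,f(q,400,5)); P.append(X); print(X.round(4),round(e*1e3,2),dep(a,f(p,0,65)).round(4))
P=np.array(P)
z=.066
for s,o,y,Q in((a,0,65,L),(b,400,5,R)):
    G=np.array([at(s,f(p,o,y),z) for p in Q])
    for k in(0,4):
        g=G[k:k+4]; vx=(g[1]-g[0]+g[2]-g[3])/2; vy=(g[0]-g[3]+g[1]-g[2])/2
        print('c',g.mean(0).round(4),'sizes',np.hypot(*vx[:2]).round(4),np.hypot(*vy[:2]).round(4),'hdg',np.degrees(np.arctan2(vx[1],vx[0])).round(2),np.degrees(np.arctan2(-vy[0],vy[1])).round(2))
# foot plate corners, z=.012 : cx=-13.5mm
FL=[(44,24),(384,26),(357,526),(45,522)];FR=[(440,22),(788,28),(768,558),(440,551)]
for s,o,y,Q in((a,0,65,FL),(b,400,5,FR)):
    g=np.array([at(s,f(p,o,y),.012) for p in Q]); vx=(g[1]-g[0]+g[2]-g[3])/2; vy=(g[0]-g[3]+g[1]-g[2])/2
    c=g.mean(0); h=np.arctan2(-vy[0],vy[1]); print('foot',c.round(4),np.hypot(*vx[:2]),np.hypot(*vy[:2]),np.degrees(h),'orig',c[:2]+.0135*np.r_[np.cos(h),np.sin(h)])
t=load('top0'); print('top panel', at(t,(322.3,234),z), ctrl.get_state()['position'])
```

```text
[ 0.5389 -0.1403  0.0684] 0.12 [ 0.539  -0.1402  0.0668]
[ 0.5628 -0.1444  0.0675] 0.53 [ 0.5631 -0.1445  0.0673]
[ 0.5497 -0.213   0.0672] 0.2 [ 0.5498 -0.213   0.0673]
[ 0.5259 -0.2088  0.0671] 0.15 [ 0.526  -0.2087  0.0677]
[ 0.5358 -0.1233  0.0662] 0.34 [ 0.5369 -0.1175  0.0125]
[ 0.5732 -0.1301  0.0633] 0.2 [ 0.5729 -0.1303  0.065 ]
[ 0.5538 -0.2301  0.0637] 0.01 [ 0.5577 -0.241   0.0139]
[ 0.5165 -0.2228  0.0672] 0.1 [ 0.5146 -0.2336  0.0128]
c [ 0.5445 -0.1767  0.066 ] sizes 0.0244 0.0701 hdg -9.98 -10.89
c [ 0.5446 -0.1765  0.066 ] sizes 0.0377 0.1014 hdg -10.48 -10.88
c [ 0.5443 -0.1764  0.066 ] sizes 0.0242 0.0702 hdg -10.13 -10.76
c [ 0.5447 -0.1767  0.066 ] sizes 0.0377 0.1012 hdg -11.36 -11.07
foot [ 0.5307 -0.1742  0.012 ] 0.09086611033525185 0.13701302226626652 -11.431109247280377 orig [ 0.54391301 -0.17687446]
foot [ 0.5309 -0.1741  0.012 ] 0.09120675592354942 0.13722575408114507 -11.075235023759845 orig [ 0.54412239 -0.17674304]
top panel [ 0.54304753 -0.17228863  0.066     ] [ 0.50481496 -0.28771005  0.23041319]
```

Two views and depth agree: cover centre (0.5445, -0.1766), top z 0.0665 (expected 0.066), size 38 x 101 mm, x axis heading -10.9°. The foot plate gives the same origin, and the radius of 0.56 m is in reach. The pinch point is (0.5325, -0.1743). I move above it.

```bash
python3 -m handwheel '[[0.087,0.0583,0.0037,0.02,0,0,0.8],[0.087,0.0582,0.0037,0.02,0,0,0],[0.087,0,0,0.05,0,0,0],[0.087,0,0,0.045,0,0,0],[0.087,0,0,0,0,0,0],[0.087,0,0,0,0,0,0],[0.087,0,0,0,0,0,0]]' 4
cat >> h.py <<'E'
def err(gx=-.01225,c=(.5445,-.1766),h=-10.9):
    s=ctrl.get_state(); from scipy.spatial.transform import Rotation as Ro
    M=Ro.from_rotvec(s['tool_rot']).as_matrix(); a=np.radians(h); u=np.array([np.cos(a),np.sin(a)])
    tgt=np.array([*(np.array(c)+gx*u),.029]); print('shift tool mm',(M.T@(tgt-s['position'])*1e3).round(2),'yheading',np.degrees(np.arctan2(M[1,1],M[0,1])).round(2),'tilt',np.degrees(np.arccos(-M[2,2])).round(2),'F',s['ft_force'].round(2),'grip',round(s['grip_force'],2),'w',round(s['grip_width']*87,2),'z',s['position'][2].round(4),'t',s['time'])
E
python3 -c "from h import *;err();shot('side','s2')"
```

```text
time: 4.18
position: [0.5346, -0.1768, 0.0979]
tool_rot: [2.423, 1.995, 0.005]
ft_force: [0.8, 0.3, -0.7]
grip_width: 0.999
grip_force: 0.0
shift tool mm [ 2.03 -2.84 68.91] yheading -11.09 tilt 0.23 F [ 0.76  0.28 -0.69] grip 0.0 w 86.91 z 0.0979 t 4.175
```

```bash
python3 -m handwheel '[[0.087,0.002,-0.0025,0,0,0,0],[0.087,0,0,0.02,0,0,0],[0.087,0,0,0.02,0,0,0],[0.087,0,0,0.015,0,0,0],[0.087,0,0,0.01,0,0,0],[0.087,0,0,0.003,0,0,0],[0.087,0,0,0,0,0,0],[0.087,0,0,0,0,0,0]]' 4
python3 - <<'E'
from h import *
err();shot('wrist','w4');shot('side','s3')
s=load('s3'); p=proj(s,(.53,-.176,.05))[0].astype(int);print(p)
c=s['im'][p[1]-35:p[1]+40,p[0]-50:p[0]+50]
cv2.imwrite('pics/s3c.png',np.hstack([cv2.resize(c,(400,300),interpolation=3),cv2.resize(load('w4')['im'],(400,300))]))
E
```

```text
time: 5.22
position: [0.5313, -0.174, 0.0281]
tool_rot: [2.425, 1.996, 0.001]
ft_force: [-0.6, 0.1, 0.1]
grip_width: 0.998
grip_force: 0.0
shift tool mm [-0.03  1.17 -0.88] yheading -11.09 tilt 0.06 F [-0.62  0.09  0.07] grip 0.0 w 86.82 z 0.0281 t 5.225
[279 236]
```

View pics/s3c.png

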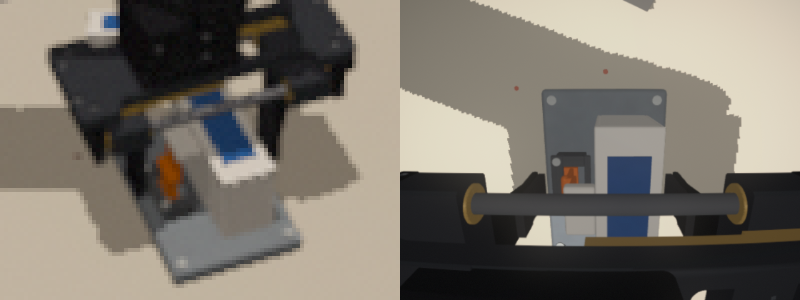

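The fingers straddle the cover, tab finger on the left (orange at (170,175)) and rear finger behind it, with a gap on both sides. I centre and close lightly.

```bash
python3 -m handwheel '[[0.087,0,0.0015,-0.001,0,0,0],[0.087,0,0,0,0,0,0],[0.067,0,0,0,0,0,0],[0.067,0,0,0,0,0,0],[0.067,0,0,0,0,0,0]]' 3
python3 -c "from h import *;err()"
python3 -m handwheel '[[0.055,0,0,0,0,0,0],[0.055,0,0,0,0,0,0],[0.055,0,0,0,0,0,0],[0.055,0,0,0,0,0,0]]' 3
python3 -c "from h import *;err()"
```

```text
time: 5.95
position: [0.5322, -0.1742, 0.0285]
tool_rot: [-2.426, -1.996, -0.0]
ft_force: [0.8, -0.7, 1.0]
grip_width: 0.796
grip_force: 0.0
shift tool mm [-0.06  0.24 -0.48] yheading -11.09 tilt 0.0 F [ 0.76 -0.72  0.99] grip 0.0 w 69.29 z 0.0285 t 5.95
time: 6.45
position: [0.5323, -0.1741, 0.0285]
tool_rot: [-2.426, -1.996, -0.0]
ft_force: [-0.3, -0.4, -0.4]
grip_width: 0.708
grip_force: 3.0
shift tool mm [-0.12  0.22 -0.49] yheading -11.08 tilt 0.0 F [-0.32 -0.41 -0.4 ] grip 3.01 w 61.61 z 0.0285 t 6.45
```

Width 61.6 mm at 3 N matches the rib's stiffness, so the contact is right. I go to 5.5 N, re-centre, and test-lift in small steps.

```bash
python3 -m handwheel '[[0.045,0,0.001,0,0,0,0],[0.045,0,0,0,0,0,0],[0.045,0,0,0,0,0,0],[0.045,0,0,-0.001,0,0,0],[0.045,0,0,-0.001,0,0,0],[0.045,0,0,0,0,0,0]]' 5.5
python3 -c "from h import *;err()"
python3 -m handwheel '[[0.045,0,0,-0.0007,0,0,0],[0.045,0,0,0,0,0,0]]'
python3 -c "from h import *;err()"
```

```text
time: 7.2
position: [0.5334, -0.1743, 0.0306]
tool_rot: [2.425, 1.996, 0.0]
ft_force: [0.4, 0.4, -1.6]
grip_width: 0.698
grip_force: 5.5
shift tool mm [-0.12 -0.89  1.56] yheading -11.09 tilt 0.01 F [ 0.39  0.37 -1.61] grip 5.53 w 60.73 z 0.0306 t 7.2
time: 7.45
position: [0.5332, -0.1743, 0.0312]
tool_rot: [-2.426, -1.996, -0.0]
ft_force: [0.5, -0.1, -1.8]
grip_width: 0.698
grip_force: 5.5
shift tool mm [-0.11 -0.76  2.24] yheading -11.09 tilt 0.0 F [ 0.46 -0.05 -1.84] grip 5.53 w 60.74 z 0.0312 t 7.45
```

```bash
python3 -m handwheel '[[0.045,0,0,-0.0005,0,0,0],[0.045,0,0,0,0,0,0]]'; python3 -m handwheel '[[0.045,0,0,-0.0004,0,0,0],[0.045,0,0,0,0,0,0]]'
python3 -c "from h import *;err()"
```

```text
time: 7.7
position: [0.5331, -0.1742, 0.0315]
tool_rot: [-2.425, -1.996, 0.0]
ft_force: [-0.1, 0.3, -3.8]
grip_width: 0.7
grip_force: 5.5
time: 7.95
position: [0.533, -0.1743, 0.0319]
tool_rot: [-2.425, -1.996, 0.001]
ft_force: [-0.8, 0.0, -5.3]
grip_width: 0.7
grip_force: 5.5
shift tool mm [-0.12 -0.48  2.88] yheading -11.08 tilt 0.03 F [-0.79  0.01 -5.33] grip 5.5 w 60.87 z 0.0319 t 7.95
```

Caught at 5.5 N (Fz -5.3). I ease back down, raise to 8.5 N and retry.

```bash
python3 -m handwheel '[[0.045,0,0,0.0025,0,0,0],[0.045,0,0,0,0,0,0]]'; python3 -m handwheel '[[0.045,0,0.0003,0,0,0,0],[0.045,0,0,0,0,0,0],[0.045,0,0,0,0,0,0],[0.045,0,0,-0.001,0,0,0],[0.045,0,0,-0.0007,0,0,0],[0.045,0,0,0,0,0,0]]' 8.5
python3 -c "from h import *;err()"
python3 -m handwheel '[[0.045,0,0,-0.0005,0,0,0],[0.045,0,0,0,0,0,0]]'; python3 -m handwheel '[[0.045,0,0,-0.0004,0,0,0],[0.045,0,0,0,0,0,0]]'
python3 -c "from h import *;err()"
```

```text
time: 8.2
position: [0.5334, -0.1744, 0.0297]
tool_rot: [2.425, 1.996, 0.0]
ft_force: [-0.3, -0.5, -2.0]
grip_width: 0.701
grip_force: 5.5
time: 8.95
position: [0.5336, -0.1744, 0.0315]
tool_rot: [2.426, 1.996, 0.0]
ft_force: [-0.1, 1.4, -2.5]
grip_width: 0.687
grip_force: 8.5
shift tool mm [-0.07 -1.19  2.47] yheading -11.09 tilt 0.02 F [-0.07  1.37 -2.55] grip 8.51 w 59.81 z 0.0315 t 8.95
time: 9.2
position: [0.5336, -0.1744, 0.0319]
tool_rot: [-2.426, -1.996, -0.0]
ft_force: [-0.6, -0.6, -2.1]
grip_width: 0.687
grip_force: 8.5
time: 9.45
position: [0.5336, -0.1744, 0.0323]
tool_rot: [2.426, 1.997, 0.0]
ft_force: [0.0, 0.4, -1.7]
grip_width: 0.687
grip_force: 8.5
shift tool mm [-0.1  -1.12  3.28] yheading -11.08 tilt 0.01 F [ 0.03  0.42 -1.71] grip 8.51 w 59.78 z 0.0323 t 9.45
```

No catch so far at 8.5 N; I continue in small steps.

```bash
for i in 1 2 3; do python3 -m handwheel '[[0.045,0,0,-0.0005,0,0,0],[0.045,0,0,0,0,0,0]]' | grep -E 'pos|force'; done
python3 -c "from h import *;err()"
```

```text
position: [0.5336, -0.1744, 0.0328]
ft_force: [-0.5, -0.0, -1.8]
grip_force: 8.5
position: [0.5336, -0.1744, 0.0333]
ft_force: [-0.2, 0.4, -2.7]
grip_force: 8.5
position: [0.5336, -0.1744, 0.0338]
ft_force: [-0.8, 0.4, -2.4]
grip_force: 8.5
shift tool mm [-0.1  -1.13  4.8 ] yheading -11.09 tilt 0.01 F [-0.83  0.36 -2.39] grip 8.51 w 60.01 z 0.0338 t 10.2
```

```bash
for i in 1 2 3 4; do python3 -m handwheel '[[0.045,0,0,-0.0006,0,0,0],[0.045,0,0,0,0,0,0]]' | grep -E 'pos|force|width'; done
```

```text
position: [0.5336, -0.1744, 0.0344]
ft_force: [0.6, -0.5, -2.6]
grip_width: 0.683
grip_force: 8.5
position: [0.5336, -0.1744, 0.035]
ft_force: [-0.7, 0.1, -2.9]
grip_width: 0.686
grip_force: 8.5
position: [0.5336, -0.1744, 0.0356]
ft_force: [-0.2, 0.1, -1.7]
grip_width: 0.685
grip_force: 8.5
position: [0.5336, -0.1744, 0.0362]
ft_force: [-0.0, -0.3, -2.3]
grip_width: 0.687
grip_force: 8.5
```

Past the gate. I lift straight up in moderate steps.

```bash
python3 -m handwheel '[[0.045,0,0,-0.001,0,0,0],[0.045,0,0,-0.0015,0,0,0],[0.045,0,0,-0.002,0,0,0],[0.045,0,0,-0.002,0,0,0],[0.045,0,0,0,0,0,0]]'
python3 -m handwheel '[[0.045,0,0,-0.003,0,0,0],[0.045,0,0,-0.004,0,0,0],[0.045,0,0,-0.005,0,0,0],[0.045,0,0,-0.005,0,0,0],[0.045,0,0,-0.005,0,0,0],[0.045,0,0,-0.005,0,0,0],[0.045,0,0,-0.005,0,0,0],[0.045,0,0,-0.005,0,0,0],[0.045,0,0,-0.005,0,0,0],[0.045,0,0,-0.005,0,0,0],[0.045,0,0,-0.003,0,0,0],[0.045,0,0,0,0,0,0]]'
python3 - <<'E'
from h import *
err();shot('wrist','w5');shot('side','s5')
s=load('s5'); p=proj(s,(.53,-.176,.07))[0].astype(int);print(p)
c=s['im'][p[1]-50:p[1]+55,p[0]-70:p[0]+70]
cv2.imwrite('pics/s5c.png',np.hstack([cv2.resize(c,(400,300),interpolation=3),cv2.resize(load('w5')['im'],(400,300))]))
E
```

```text
time: 11.82
position: [0.5338, -0.1745, 0.0429]
tool_rot: [2.425, 1.996, 0.001]
ft_force: [-0.0, -0.1, -1.9]
grip_width: 0.692
grip_force: 8.5
time: 13.32
position: [0.5337, -0.1745, 0.0929]
tool_rot: [2.425, 1.996, 0.001]
ft_force: [-0.4, 0.2, -1.4]
grip_width: 0.686
grip_force: 8.5
shift tool mm [-0.08 -1.32 63.91] yheading -11.08 tilt 0.03 F [-0.39  0.15 -1.4 ] grip 8.51 w 59.64 z 0.0929 t 13.325
[279 231]
```

View pics/s5c.png

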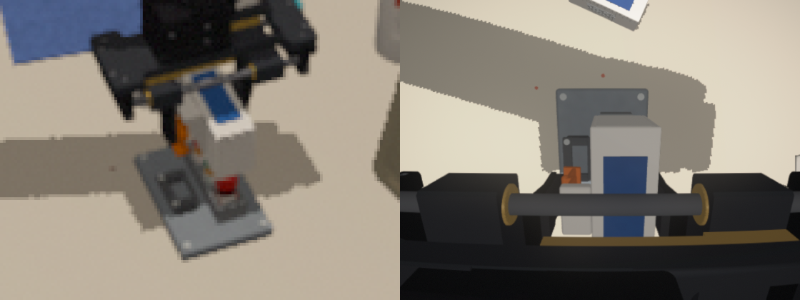

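The cover is off with the tab held (orange at (180,135)); a red cap stands in the carrier at (228,185). I raise it a little and carry it to the mat.

```bash
python3 -m handwheel '[[0.045,0,0,-0.005,0,0,0],[0.045,0,0,-0.008,0,0,0],[0.045,0,0,-0.008,0,0,0],[0.045,0,0,-0.008,0,0,0],[0.045,0,0,-0.008,0,0,0],[0.045,0,0,-0.004,0,0,0],[0.045,0,0,0,0,0,0]]'
python3 -m handwheel '[[0.045,0.01,-0.002,0,0,0,0],[0.045,0.02,-0.003,0,0,0,0],[0.045,0.03,-0.004,0,0,0,0],[0.045,0.03,-0.004,0,0,0,0],[0.045,0.03,-0.004,0,0,0,0],[0.045,0.03,-0.004,0,0,0,0],[0.045,0.03,-0.004,0,0,0,0],[0.045,0.03,-0.004,0,0,0,0],[0.045,0.03,-0.004,0,0,0,0],[0.045,0.03,-0.004,0,0,0,0],[0.045,0.03,-0.004,0,0,0,0]]'
python3 -m handwheel '[[0.045,0.02,0,0,0,0,0],[0.045,0.012,0,0,0,0,0],[0.045,0.005,0,0,0,0,0],[0.045,0,0,0,0,0,2],[0.045,0,0,0,0,0,2],[0.045,0,0,0,0,0,2],[0.045,0,0,0,0,0,1],[0.045,0,0,0,0,0,0],[0.045,0,0,0,0,0,0]]'
python3 -c "from h import *;err(-.0109,(.569,.164),-18);shot('side','s6');shot('wrist','w6')"
```

```text
time: 14.3
position: [0.5338, -0.1744, 0.134]
tool_rot: [2.425, 1.996, 0.001]
ft_force: [-0.1, 0.1, -1.1]
grip_width: 0.687
grip_force: 8.5
time: 15.68
position: [0.5503, 0.1297, 0.1332]
tool_rot: [-2.424, -1.997, 0.001]
ft_force: [0.9, 0.1, -1.7]
grip_width: 0.687
grip_force: 8.5
time: 16.8
position: [0.5581, 0.1642, 0.1337]
tool_rot: [-2.543, -1.845, -0.0]
ft_force: [-0.1, 0.5, -1.9]
grip_width: 0.687
grip_force: 8.5
shift tool mm [  3.14  -0.51 104.71] yheading -18.08 tilt 0.01 F [-0.12  0.46 -1.89] grip 8.52 w 59.74 z 0.1337 t 16.8
```

```bash
python3 -m handwheel '[[0.045,0.003,-0.0005,0.006,0,0,0],[0.045,0,0,0.012,0,0,0],[0.045,0,0,0.014,0,0,0],[0.045,0,0,0.014,0,0,0],[0.045,0,0,0.014,0,0,0],[0.045,0,0,0.014,0,0,0],[0.045,0,0,0.012,0,0,0],[0.045,0,0,0.01,0,0,0],[0.045,0,0,0.006,0,0,0],[0.045,0,0,0.004,0,0,0],[0.045,0,0,0.003,0,0,0],[0.045,0,0,0,0,0,0]]'
python3 -c "from h import *;err(-.0109,(.569,.164),-18)"
```

```text
time: 18.4
position: [0.5586, 0.1672, 0.0247]
tool_rot: [-2.543, -1.845, -0.0]
ft_force: [0.0, -0.4, -1.4]
grip_width: 0.69
grip_force: 8.5
shift tool mm [ 0.16 -0.04 -4.31] yheading -18.09 tilt 0.01 F [ 0.05 -0.37 -1.43] grip 8.51 w 59.99 z 0.0247 t 18.4
```

```bash
for i in 1 2 3; do python3 -m handwheel '[[0.045,0,0,0.001,0,0,0],[0.045,0,0,0,0,0,0],[0.045,0,0,0,0,0,0]]' | grep -E 'pos|ft|width'; done; python3 -m handwheel '[[0.045,0,0,0.0007,0,0,0],[0.045,0,0,0,0,0,0],[0.045,0,0,0,0,0,0]]' | grep -E 'pos|ft|width'
```

```text
position: [0.5587, 0.1672, 0.0238]
ft_force: [0.2, 0.1, -1.2]
grip_width: 0.688
position: [0.5586, 0.1672, 0.0227]
ft_force: [-0.9, -0.6, -2.1]
grip_width: 0.69
position: [0.5586, 0.1672, 0.0216]
ft_force: [-0.4, 0.4, -2.4]
grip_width: 0.696
position: [0.5586, 0.1672, 0.021]
ft_force: [0.5, -0.5, -2.0]
grip_width: 0.688
```

```bash
for i in 1 2 3; do python3 -m handwheel '[[0.045,0,0,0.0006,0,0,0],[0.045,0,0,0,0,0,0],[0.045,0,0,0,0,0,0]]' | grep -E 'pos|ft|width'; done
```

```text
position: [0.5586, 0.1672, 0.0204]
ft_force: [0.5, -0.3, -2.3]
grip_width: 0.685
position: [0.5586, 0.1672, 0.0198]
ft_force: [-0.3, -0.2, -1.9]
grip_width: 0.687
position: [0.5588, 0.1672, 0.0195]
ft_force: [-0.4, -0.6, 2.0]
grip_width: 0.683
```

Touchdown (Fz +2 N at the expected height). I let go gently and rise.

```bash
python3 -m handwheel '[[0.045,0,0,0,0,0,0],[0.045,0,0,0,0,0,0]]' 3
python3 -m handwheel '[[0.063,0,0,0,0,0,0],[0.066,0,0,0,0,0,0],[0.072,0,0,0,0,0,0],[0.087,0,0,0,0,0,0],[0.087,0,0,0,0,0,0],[0.087,0,0,0,0,0,0],[0.087,0,0,-0.005,0,0,0],[0.087,0,0,-0.015,0,0,0],[0.087,0,0,-0.03,0,0,0],[0.087,0,0,-0.04,0,0,0],[0.087,0,0,-0.05,0,0,0],[0.087,0,0,-0.05,0,0,0]]'
python3 -m handwheel '[[0.087,-0.06,0,0,0,0,0],[0.087,-0.05,0,0,0,0,0],[0.087,0,0,0,0,0,0],[0.087,0,0,0,0,0,0],[0.087,0,0,0,0,0,0]]'
python3 - <<'E'
from h import *
for n in('top','side','wrist'): shot(n,n+'9')
t,s,w=load('top9'),load('side9'),load('wrist9')
c=np.zeros((600,800,3),np.uint8)
f=lambda im:cv2.resize(im,(400,300),interpolation=3)
c[:300,:400]=f(t['im'][165:285,150:310]);c[:300,400:]=f(t['im'][185:275,270:390]);c[300:,:400]=f(s['im'][145:280,180:360]);c[300:,400:]=f(w['im'])
cv2.imwrite('pics/fin.png',c); err()
# blue panel on cover: light points near z .057
for q,n in((w,'w'),):
    d=q['d'];v,u=np.nonzero(d>0); 
    p=cv2.undistortPoints(np.float64(np.c_[u,v])[:,None],q['K'],q['D'])[:,0]
    X=(np.c_[p,np.ones(len(p))]*d[v,u][:,None]-q['t'])@q['R']
    m=(abs(X[:,2]-.057)<.003)&(np.hypot(X[:,0]-.569,X[:,1]-.164)<.08); P=X[m]; print(m.sum(),np.median(P[:,2]))
    r=cv2.minAreaRect(P[:,:2].astype(np.float32)*1e3); print(r)
E
```

```text
time: 21.28
position: [0.5587, 0.1673, 0.0195]
tool_rot: [-2.543, -1.845, -0.001]
ft_force: [-0.2, 0.3, 2.9]
grip_width: 0.702
grip_force: 3.0
time: 22.78
position: [0.5586, 0.167, 0.212]
tool_rot: [2.543, 1.844, 0.002]
ft_force: [0.2, 0.5, 0.2]
grip_width: 1.0
grip_force: 0.0
time: 23.4
position: [0.5246, 0.0642, 0.2094]
tool_rot: [-2.541, -1.848, -0.001]
ft_force: [-0.2, -0.0, 0.2]
grip_width: 0.999
grip_force: 0.0
shift tool mm [-223.78   81.03  180.09] yheading -17.98 tilt 0.03 F [-0.92  0.64  0.35] grip 0.0 w 87.1 z 0.209 t 23.55
5830 0.057935751684863375
((561.30029296875, 166.5533905029297), (102.05763244628906, 56.399845123291016), 71.34996032714844)
```

View pics/fin.png

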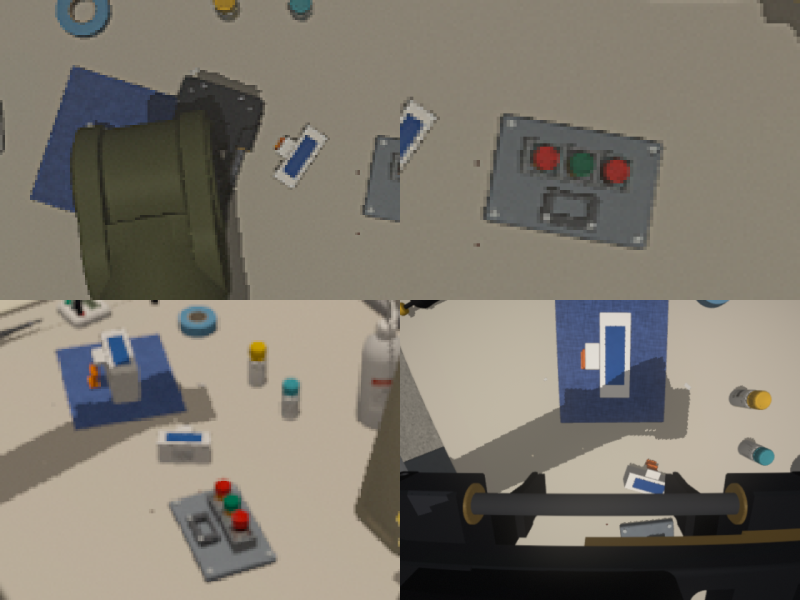

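The final views show the cover upright in the middle of the mat (measured centre (0.570, 0.164), top z 0.058). All three vials stand in the carrier, the bystanders are untouched and the gripper is clear.

```bash
python3 -c "from bench import ctrl;print(ctrl.close_job())"
```

```text
the job is handed in; nothing more can be done
None
```

The job is handed in at about 24 s: the cover came off with the tab pressed at 8.5 N, after a first try at 5.5 N caught and was eased back, and it now lies right way up within about 2 mm of the mat's middle, with all three vials still standing in the carrier.

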